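# Tip a peg case out of a packed row and pack it

### The arm

A 7-joint arm with a two-finger parallel gripper is mounted at the origin on the work surface. World frame = base frame: x ahead of the robot, y to its left, z up, the work surface at z = 0. Lengths are in m, angles in degrees, forces in N, time in s.
With the tool pointing down it reaches from about 0.425 to 0.825 m from the base axis. Payload 3.6 kg.
Tool frame: the origin (TCP) lies midway between the tips of the shut fingers; the grasp point (between the pads) lies behind it (env.tcp_to_grasp is the z of the grasp point in the tool frame, in m); z points along the fingers, y is the direction in which the jaws open and shut (so a half turn about z gives the same grasp; the last joint's range is limited). The gripper opens to 85 mm and grips with 20 to 120 N. Pads are 22 mm wide; open, the fingers measure 114 mm over their backs; the gripper's body (76 mm by 85 mm) begins 54 mm behind the grasp point. The pads swing forward as they close: fully open they stand 13 mm farther back than shut.
Start: joints at [65.861, 35.231, -0.722, 81.555, 0.464, 63.22, -2.315], TCP at [0.25, -0.6, 0.231] pointing down, gripper open.
Joint ranges: [-178.69, 178.69], [-17.37, 117.87], [-77.05, 75.6], [15.02, 138.74], [-78.02, 258.01], [0.78, 113.62], [-162.83, 162.83]. Speed limits (degrees/s): [159.86, 159.86, 180, 180, 180, 180, 180].

### API

Orientations are given as [roll, pitch, yaw] about the fixed x, y, z axes, in that order (R = Rz(yaw) Ry(pitch) Rx(roll)).
In Python, from workcell import env, camera, order gives the robot as it stands.
- The arm moves only by the tool arm_command, never from a script. Its argument "plan" is a list of rows, each a list of 7 numbers: the shift along the tool's x, y, z scaled (see below), then the turn, a rotation vector about the tool's x, y, z scaled (see below), then the opening, from 0 (shut) to 1 (fully open). A call has 1 to 12 rows; each row shifts and turns the commanded pose from where the row before left it, along the tool's axes as they then stand; what a row does not reach is not made up. The controller multiplies each number of a shift by 0.04 m and each number of a turn by 4 degrees. A row lasts 1/10 s, in which the tool goes at most 50 mm and 8.59 degrees, less where a joint would pass 70% of its speed; a pose out of reach is approached as far as the arm can. A call with a number of a shift or a turn outside -1 to 1 is refused whole. A call with a gripper value outside its range is refused whole. The fingers move at their own pace and stop on an object; "grip_force" is the grip in N (left out, the last holds). Time passes only in rows, so rows that do not move let the fingers close. It gives the time, the measured TCP pose, the force and the opening at its end, in the units of the state.
- env.state(): the state, without advancing time (a new reading comes with each control period).
- camera(name): name is "side" or "top" or "wrist"; returns a dict with "image" (384x512x3 uint8, red, green, blue), "fx", "fy", "cx", "cy" (pixels), "rvec" (rotation vector, rad) and "tvec" (3), from world to camera coordinates, as OpenCV has them. Camera axes: x right, y down, z forward; pixel columns grow to the right and rows downward; lengths in m; the calibration is good to about 2 mm. A picture is of the moment at which its call begins. There is no depth.
- order.finish_job(): hands the job in, once; it reports no verdict.
The state is a dict: "time_s": time; "joint_positions": joint angles; "joint_vel": joint speeds; "joint_efforts": joint torques, N m; "eef_pos": TCP position; "tcp_rot": TCP orientation; "ft_force": force on the tool from outside, world axes, zero at the start; "ft_torque": the same for the moment, N m; "finger_gap": finger opening in m.
Only numpy, scipy, OpenCV 4.12 (cv2) and the standard library are available. Lean on these libraries where they do the work, as an engineer would, in place of code of your own. Each camera call takes 0.05 s, during which the arm holds its last target.

### The job

Tip the case with the orange top forward by its top (there is a tab to push from behind), out of the tightly packed row until it leans by itself against the rack's front bar, and let go of it there. Then grip its leaning upper end, lift it out of the rack and set it down, without dropping it, standing upright on its foot inside the plywood packing tray, and let go. Leave the other four cases standing in their places, and the mallet, pegs and skewers where they lie.

Things in the scene. Friction and masses are not known exactly. Their poses are not given: they have to be found in the camera images.
- orange_mid (a point): Centre of the orange-topped case: slim hard-plastic box, loose, 0.2 to 0.45 kg, 50 mm deep (its x) by 34.5 mm thick (y) by 140 mm tall (z, up), grey, top 34 mm orange all round. It stands in the rack, at any of its five places, axes as the rack's. Once tipped it leans on the front bar at about 0.54 rad, its upper end 55 to 70 mm out in front of the row.
- orange_tab (a point): Top centre of the orange case's pull tab, 86 mm above orange_mid and 22 mm to its rear (+x): tab 24 mm wide (y), 6 mm thick (x), rising 16 mm above the top face, its rear flush with the case's rear face. Pushed toward -x from behind the tab, the case pivots on its front bottom edge, overbalances at about 0.34 rad and falls gently onto the front bar, where it stays.
- orange_foot (a point): Centre of the underside of the orange-topped case, 70 mm below orange_mid; same axes.
- rack: Fixed grey plastic rack; origin on the work surface below the middle of the row; x to the rear, y along the row, open front to -x. x = -92 to +32 mm, 194 mm wide. Floor 6 mm thick. Five cases on it at x = 0, y = -72, -36, 0, 36, 72 mm, 1.5 mm apart; body tops 146 mm, tab tops 162 mm above the work surface. 6 mm lip before their feet; back wall 60 mm high, end cheeks 85 mm.
- rack_bar (a point): Middle of the rack's steel front bar, 10 mm diameter, along the rack's y, 46 mm in front of the row's front faces, 77 mm above the work surface.
- tray_in (a point): Centre of the inner floor of the fixed plywood packing tray: inside 120 mm (x) by 100 mm (y), floor 5 mm thick, walls 5 mm thick with their top 35 mm above the work surface. Empty.
- case_blue: Same kind of case with a blue top, to be left standing in its place; origin at the centre of its underside, axes as the orange one.
- case_green: Same kind of case with a green top, to be left standing in its place; origin at the centre of its underside, axes as the orange one.
- case_white: Same kind of case with a white top, to be left standing in its place; origin at the centre of its underside, axes as the orange one.
- case_black: Same kind of case with a black top, to be left standing in its place; origin at the centre of its underside, axes as the orange one.
- mallet: Black-headed mallet lying on the board, 250 mm long (its x), 95 mm wide, 50 mm high; origin under its middle. Leave alone.
- pegs: Four orange plastic pegs held side by side in a grey clip, 200 by 90 mm, 18 mm high, lying on the board; origin under its middle. Leave alone.
- skewer1: Steel skewer 240 mm long (its x), 7 mm thick, with a 39 mm ring at its -x end, lying on the board; origin under its middle. Leave alone.
- skewer2: Second steel skewer, like the first. Leave alone.
Things that resemble listed ones, but are neither listed nor needed, are in the scene too. What is shaped like the rack but red or turquoise is not meant.

How it is judged (in metres and radians):
On the way, in this order (a step that is already met when the one before it is completed fails the run):
1. the orange-topped case leans by itself against the front bar, its foot still in the rack, the fingers off it (angle between orange_mid's own z axis and vertical between 0.4 and 0.7 rad and z of orange_foot in the frame of rack below 0.035 m and horizontal distance between orange_foot and rack below 0.1 m and contact force between case_orange and rack above 0.3 N and contact force between the fingers and case_orange below 0.2 N), for 0.2 s.
2. the case is gripped and lifted clear of the rack (height (world z) of orange_foot above 0.05 m and contact force between the fingers and case_orange above 1 N and contact force between case_orange and rack below 0.1 N), for 0.1 s.
At the end, for the whole second after the job is handed in: Orange-topped case stands still, upright (0.08 rad), on the tray floor, foot centre within 45 mm of the tray centre in x and y, released; the other cases upright (0.12 rad) and, like mallet, pegs and skewers, within 30 mm of their starts (x of orange_foot in the frame of tray_in between -0.045 and 0.045 m and y of orange_foot in the frame of tray_in between -0.045 and 0.045 m and z of orange_foot in the frame of tray_in between -0.004 and 0.006 m and angle between orange_mid's own z axis and vertical below 0.08 rad and linear speed of case_orange below 0.02 m/s and contact force between the fingers and case_orange below 0.1 N and angle between each of case_blue, case_green, case_white, case_black's own z axis and vertical below 0.12 rad and distance of each of case_blue, case_green, case_white, case_black, mallet, pegs, skewer1, skewer2 from where it was at the start of the episode below 0.03 m); the robot touches nothing.
It fails at once if another case is pulled out of its place or tipped over (distance of any of case_blue, case_green, case_white, case_black from where it was at the start of the episode above 0.03 m or angle between any of case_blue, case_green, case_white, case_black's own z axis and vertical above 0.35 rad).
It fails at once if mallet, pegs or a skewer is moved by more than 30 mm (distance of any of mallet, pegs, skewer1, skewer2 from where it was at the start of the episode above 0.03 m).
It fails at once if the orange-topped case is dropped (falls free at over 0.5 m/s) (linear speed of case_orange above 0.5 m/s and contact force between the fingers and case_orange below 0.1 N and contact force between case_orange and rack below 0.05 N).
It also fails if it takes over 58 s, if anything falls off the work surface, if the arm or the gripper's body presses on something with over 40 N, if the wrist force passes 120 N, or if a joint passes its speed limit or range.

## Working session

There is one attempt and no reset: what is moved stays moved. The work goes in short steps, Python scripts to look and compute and a tool call to move; the robot and the scene stay as the last step left them, time stands still between calls to the robot, and variables do not carry over. Pictures are saved under pics/ and viewed, and the job is handed in when it is done.

Besides the shell and the picture viewer there is one more tool, called after ">>>" as name(argument=value, ...), one argument or row to a line, values as JSON. arm_command: Moves the arm, as the interface text tells. Its arguments: {"type":"object","properties":{"plan":{"type":"array","items":{"type":"array","items":{"type":"number","minimum":-1,"maximum":1}}},"grip_force":{"type":"number"}},"required":["plan"]}

```bash
ls; mkdir -p pics; python3 - <<'E'
from workcell import env,camera,order
import cv2,json
s=env.state();print(s);print(env.tcp_to_grasp)
for n in("side","top"):
    c=camera(n);cv2.imwrite(f"pics/{n}0.png",cv2.resize(c["image"][:,:,::-1],None,fx=1.5,fy=1.5,interpolation=cv2.INTER_CUBIC))
    print(n,c["fx"],c["fy"],c["cx"],c["cy"],c["rvec"],c["tvec"])
E
```

```text
pics
{'time_s': 0.0, 'joint_positions': array([65.86342837, 35.28976684, -0.72261515, 81.64310295,  0.46364628,
       63.2174574 , -2.31440475]), 'joint_vel': array([ 0.09162607, -0.05960809, -0.05797457, -0.1769097 ,  0.02106394,
       -0.01608753, -0.04408207]), 'joint_efforts': array([ 2.37685992e-05, -4.69217992e+01,  2.59267017e-01, -1.71036369e+01,
        9.95860813e-03,  9.48411121e-03, -7.39375707e-06]), 'eef_pos': array([ 0.24969501, -0.59929289,  0.23012198]), 'tcp_rot': array([-1.79852549e+02,  1.86800903e-03,  2.26220025e+01]), 'ft_force': array([-0.20018389, -0.34845478, -0.4372318 ]), 'ft_torque': array([-0.01677556, -0.02169775, -0.01605666]), 'finger_gap': 0.08559021211857014}
-0.0187
side 442.5187448410157 442.5187448410157 265.5701657216555 198.27507039102338 [ 0.66642201 -2.43851788  1.41081426] [0.492437   0.25936669 1.02675479]
top 427.93697688229395 427.93697688229395 248.60956938089527 192.73890034740387 [ 2.15613375 -2.10638224  0.2229478 ] [-0.02499327  0.56169971  1.13313475]
```

View pics/side0.png

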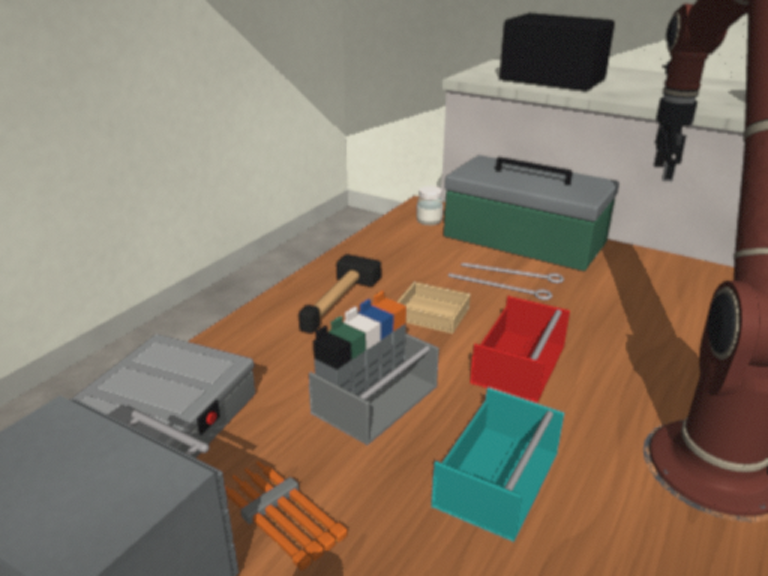

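View pics/top0.png

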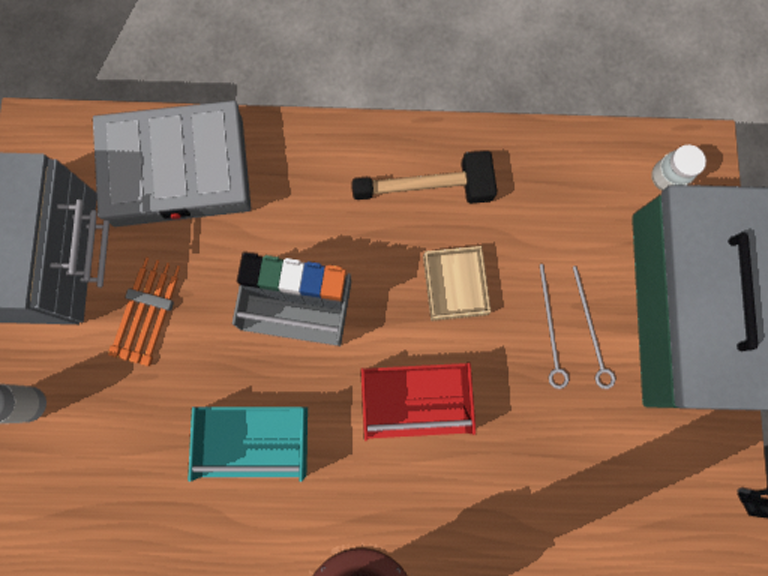

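The orange candidates are the orange case top (top view 333,280; side view 388,310) and the orange pegs (145,330, flat on the board, so not it). The rack candidates are grey (290,300), red (418,400) and turquoise (248,445). The grey one holds the cases. Next, close crops.

```bash
python3 - <<'E'
from workcell import env,camera,order
import cv2,pickle
for n,(x0,x1,y0,y1) in {"top":(150,340,155,240),"side":(195,325,170,300)}.items():
    c=camera(n);pickle.dump(c,open(f"pics/{n}.pkl","wb"))
    im=c["image"][y0:y1,x0:x1,::-1]
    f=min(800//im.shape[1],600//im.shape[0]);print(n,f)
    cv2.imwrite(f"pics/{n}crop.png",cv2.resize(im,None,fx=f,fy=f,interpolation=cv2.INTER_CUBIC))
E
```

```text
top 4
side 4
```

View pics/topcrop.png

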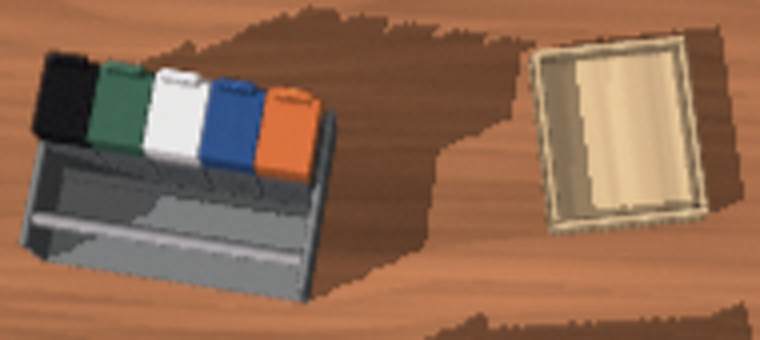

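View pics/sidecrop.png

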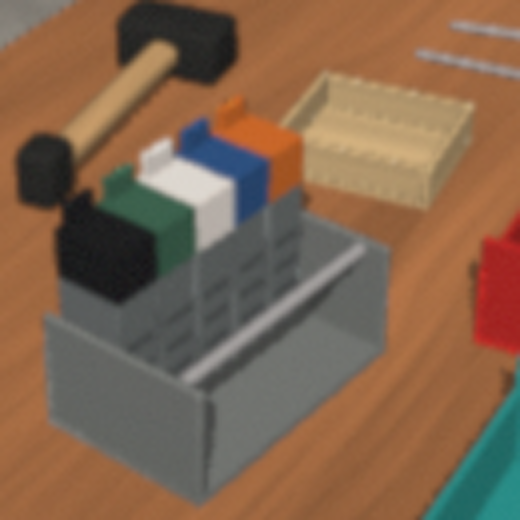

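```bash
cat > h.py <<'E'
import numpy as np,cv2,pickle
from scipy.optimize import least_squares
from scipy.spatial.transform import Rotation as R
def proj(c,P):
    K=np.array([[c["fx"],0,c["cx"]],[0,c["fy"],c["cy"]],[0,0,1]])
    return cv2.projectPoints(np.asarray(P,float).reshape(-1,1,3),np.array(c["rvec"]),np.array(c["tvec"]),K,None)[0][:,0]
def ray(c,px,z):
    r=R.from_rotvec(c["rvec"]).as_matrix();d=r.T@np.array([(px[0]-c["cx"])/c["fx"],(px[1]-c["cy"])/c["fy"],1]);o=-r.T@np.array(c["tvec"])
    return o+d*(z-o[2])/d[2]
def rz(p,P):
    P=np.array(P,float);c,s=np.cos(p[2]),np.sin(p[2])
    return np.c_[p[0]+c*P[:,0]-s*P[:,1],p[1]+s*P[:,0]+c*P[:,1],P[:,2]]
E
cat > fit.py <<'E'
from h import *
T=pickle.load(open("pics/top.pkl","rb"));S=pickle.load(open("pics/side.pkl","rb"))
full=lambda uv,o:(np.array(uv,float)+.5)/4-.5+np.array(o)
tr=[((-25,-89.25,146),(307,183)),((-25,-54.75,146),(257,174)),((25,89.25,146),(47,53)),((-25,89.25,146),(34,136)),((-92,-97,0),(308,301)),((-25,17.5,146),(147,154)),((-71,-95,77),(300,259)),((-71,95,77),(33,218))]
sr=[((-92,97,85),(210,397)),((32,97,85),(47,317)),((-92,97,0),(202,502)),((-92,-97,85),(388,249)),((-92,-97,0),(385,353)),((-25,-89.25,146),(302,144)),((-25,17.5,146),(200,211)),((-25,-17.5,146),(236,180))]
def solve(t,s,p0):
    f=lambda p:np.r_[(proj(T,rz(p,[np.array(a)/1e3 for a,_ in t]))-[full(b,(150,155)) for _,b in t]).ravel(),(proj(S,rz(p,[np.array(a)/1e3 for a,_ in s]))-[full(b,(195,170)) for _,b in s]).ravel()]
    r=least_squares(f,p0,loss="soft_l1");print(r.x,np.rad2deg(r.x[2]));print(f(r.x).reshape(-1,2).round(1).tolist());return r.x
p=solve(tr,sr,[.6,.1,0]); 
# tray outer rim corners, z=35 : outer 130x110
tt=[((65,-55,35),(685,37)),((65,55,35),(529,49)),((-65,-55,35),(707,213)),((-65,55,35),(551,233))]
ts=[((65,55,35),(327,74)),((65,-55,35),(474,103)),((-65,-55,35),(427,207-25))]
q=solve(tt,[],[.6,-.2,0])
print(proj(S,rz(q,[np.array(a)/1e3 for a,_ in ts]))*1-[full(b,(195,170)) for _,b in ts])
np.save("rack.npy",p);np.save("tray.npy",q)
print("orange base",rz(p,[[0,-.072,0],[.025,-.072,.162],[.022,-.072,.162],[-.071,0,.077]]))
E
python3 fit.py
```

```text
[ 0.56442164  0.13095452 -0.12914394] -7.39940273257425
[[0.1, -1.9], [-0.8, -1.7], [-0.5, 1.1], [-0.9, -0.8], [0.3, 0.8], [-1.3, -1.0], [2.0, 0.6], [-1.2, 0.1], [-1.8, -0.4], [-0.3, -0.7], [0.5, 1.3], [1.7, -0.9], [0.9, -0.7], [1.2, -2.0], [0.2, -1.2], [0.3, 0.5]]Traceback (most recent call last):
  File "fit.py", line 13, in <module>
    q=solve(tt,[],[.6,-.2,0])
  File "fit.py", line 8, in solve
    r=least_squares(f,p0,loss="soft_l1");print(r.x,np.rad2deg(r.x[2]));print(f(r.x).reshape(-1,2).round(1).tolist());return r.x
    return func(*args, **kwargs)
    vector_fun = VectorFunction(
        fun_wrapped,
    ...<6 lines>...
        workers=workers
    )
    self._update_fun()
    ~~~~~~~~~~~~~~~~^^
    self.f = self.fun_wrapped(xp_copy(self.x))
             ~~~~~~~~~~~~~~~~^^^^^^^^^^^^^^^^^
    return np.atleast_1d(self.fun(x))
                         ~~~~~~~~^^^
    return self.f(x, *self.args, **self.kwargs)
           ~~~~~~^^^^^^^^^^^^^^^^^^^^^^^^^^^^^^
  File "fit.py", line 7, in <lambda>
    f=lambda p:np.r_[(proj(T,rz(p,[np.array(a)/1e3 for a,_ in t]))-[full(b,(150,155)) for _,b in t]).ravel(),(proj(S,rz(p,[np.array(a)/1e3 for a,_ in s]))-[full(b,(195,170)) for _,b in s]).ravel()]
                                                                                                                     ~~^^^^^^^^^^^^^^^^^^^^^^^^^^^^^^^^^^
  File "h.py", line 12, in rz
    return np.c_[p[0]+c*P[:,0]-s*P[:,1],p[1]+s*P[:,0]+c*P[:,1],P[:,2]]
                        ~^^^^^
IndexError: too many indices for array: array is 1-dimensional, but 2 were indexed
```

```bash
sed -i 's/^q=solve.*/q=solve(tt,[((65,55,35),(327,74)),((65,-55,35),(474,103))],[.6,-.2,0])/' fit.py; cat >> fit.py <<'E'
def box(x0,x1,y0,y1,z0,z1):
    c=np.array([[x,y,z] for x in(x0,x1) for y in(y0,y1) for z in(z0,z1)])/1e3
    return [(c[i],c[j]) for i in range(8) for j in range(i) if bin(i^j).count("1")==1]
for C,n,(x0,x1,y0,y1) in((T,"top",(150,340,155,240)),(S,"side",(195,325,170,300))):
    im=cv2.resize(C["image"][y0:y1,x0:x1,::-1],None,fx=4,fy=4,interpolation=cv2.INTER_CUBIC)
    L=[(p,e) for e in box(-25,25,-89.25,-54.75,6,146)+box(-25,25,54.75,89.25,6,146)+box(19,25,-84,-60,146,162)+box(-92,32,-97,97,0,85)+[(np.array([-.071,-.097,.077]),np.array([-.071,.097,.077]))]]+[(q,e) for e in box(-65,65,-55,55,0,35)]
    for pp,e in L:
        a=((proj(C,rz(pp,e))-[x0,y0]+.5)*4-.5).round().astype(int)
        cv2.line(im,tuple(map(int,a[0])),tuple(map(int,a[1])),(255,255,0) ,1)
    cv2.imwrite(f"pics/{n}ov.png",im)
E
python3 fit.py
```

```text
[ 0.56442164  0.13095452 -0.12914394] -7.39940273257425
[[0.1, -1.9], [-0.8, -1.7], [-0.5, 1.1], [-0.9, -0.8], [0.3, 0.8], [-1.3, -1.0], [2.0, 0.6], [-1.2, 0.1], [-1.8, -0.4], [-0.3, -0.7], [0.5, 1.3], [1.7, -0.9], [0.9, -0.7], [1.2, -2.0], [0.2, -1.2], [0.3, 0.5]]
[ 0.58267857 -0.16982461  0.11156869] 6.392415224684492
[[-0.0, 0.6], [0.8, 0.7], [0.1, 1.3], [0.2, -0.3], [-13.3, 14.8], [-36.5, -8.0]]
[[-13.33284784  14.79677503]
 [-36.46652742  -7.97446388]
 [ 13.06987066 -19.32960739]]
orange base [[0.5551491  0.0595541  0.        ]
 [0.57994092 0.05633447 0.162     ]
 [0.5769659  0.05672083 0.162     ]
 [0.49401289 0.14009828 0.077     ]]
```

View pics/topov.png

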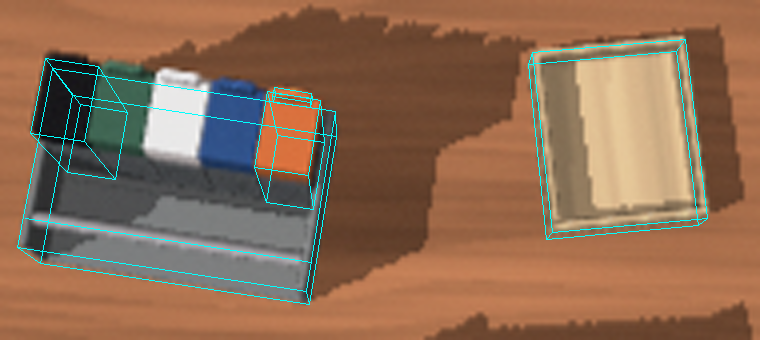

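View pics/sideov.png

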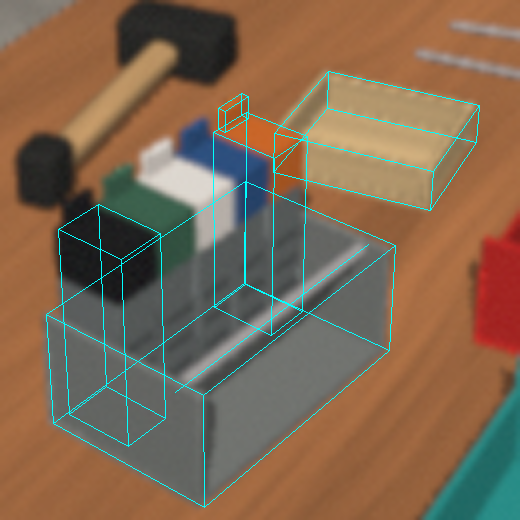

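```bash
cat >> h.py <<'E'
from scipy.spatial.transform import Rotation as R
def need(s,tgt,rpy):
    """shift (units of 40mm) in target tool axes after turn; turn units of 4deg in current tool axes"""
    R0=R.from_euler("xyz",s["tcp_rot"],degrees=True);R1=R.from_euler("xyz",rpy,degrees=True)
    d=np.array(tgt)-s["eef_pos"]
    print("turn units",(np.rad2deg((R0.inv()*R1).as_rotvec())/4).round(2),"shift(cur axes)",(R0.inv().apply(d)/.04).round(2),"shift(target axes)",(R1.inv().apply(d)/.04).round(2))
rack=lambda P:rz(np.load("rack.npy"),[P])[0]
E
python3 - <<'E'
from h import *
from workcell import env
s=env.state()
w=rack([.058,-.073,.26]);print(w)
need(s,[.32,-.40,.27],[180,0,-7.4])
s["eef_pos"]=np.array([.32,-.40,.27]);s["tcp_rot"]=[180,0,-7.4]
need(s,w,[180,0,-7.4])
E
```

```text
[0.61253732 0.05109289 0.26      ]
turn units [-0.02  0.01  7.51] shift(cur axes) [ 3.54 -3.93 -0.98] shift(target axes) [ 1.1  -5.17 -0.99]
turn units [0. 0. 0.] shift(cur axes) [  5.8  -12.13   0.25] shift(target axes) [  5.8  -12.13   0.25]
```

>>> arm_command(
  plan=[
    [0,0,-0.5,0,0,0.94,0],
    [0,0,-0.5,0,0,0.94,0],
    [0,0,0,0,0,0.94,0],
    [0,0,0,0,0,0.94,0],
    [0,0,0,0,0,0.94,0],
    [0,0,0,0,0,0.94,0],
    [0,0,0,0,0,0.94,0],
    [0,0,0,0,0,0.94,0],
  ],
)

```text
time_s: 1.0
eef_pos: [0.25, -0.5997, 0.2709]
tcp_rot: [-180.0, 0.0, -7.6]
ft_force: [0.1, 0.4, -0.3]
finger_gap: -0.0006
```

>>> arm_command(
  plan=[
    [0.18,-0.86,0,0,0,0,0],
    [0.18,-0.86,0,0,0,0,0],
    [0.18,-0.86,0,0,0,0,0],
    [0.18,-0.86,0,0,0,0,0],
    [0.18,-0.86,0,0,0,0,0],
    [0.18,-0.86,0,0,0,0,0],
    [0,0,0,0,0,0,0],
  ],
)

```text
time_s: 1.7
eef_pos: [0.3226, -0.3954, 0.2713]
tcp_rot: [-179.7, -0.1, -7.0]
ft_force: [0.9, -0.1, 0.3]
finger_gap: 0.0001
```

>>> arm_command(
  plan=[
    [0.4,-0.8,0,0,0,0,0],
    [0.4,-0.8,0,0,0,0,0],
    [0.4,-0.8,0,0,0,0,0],
    [0.4,-0.8,0,0,0,0,0],
    [0.4,-0.8,0,0,0,0,0],
    [0.4,-0.8,0,0,0,0,0],
    [0.4,-0.8,0,0,0,0,0],
    [0.4,-0.8,0,0,0,0,0],
    [0.4,-0.8,0,0,0,0,0],
    [0.4,-0.8,0,0,0,0,0],
    [0.4,-0.8,0,0,0,0,0],
    [0.4,-0.8,0,0,0,0,0],
  ],
)

```text
time_s: 2.9
eef_pos: [0.5607, -0.0448, 0.2712]
tcp_rot: [180.0, -0.0, -7.5]
ft_force: [0.3, -1.1, -0.1]
finger_gap: 0.0001
```

```bash
python3 - <<'E'
from h import *
from workcell import env,camera
s=env.state();print(s["eef_pos"],s["tcp_rot"],s["joint_positions"].round(0))
need(s,rack([.058,-.073,.26]),[180,0,-7.4])
c=camera("wrist");pickle.dump(c,open("pics/w1.pkl","wb"))
cv2.imwrite("pics/w1.png",cv2.resize(c["image"][:,:,::-1],None,fx=1.5,fy=1.5))
E
```

```text
[ 0.56072537 -0.0447664   0.27120629] [ 1.79967969e+02 -5.96052286e-03 -7.51758843e+00] [  3.  25.  -1.  93.   1.  62. -96.]
turn units [ 0.01 -0.   -0.03] shift(cur axes) [ 0.97 -2.55  0.28] shift(target axes) [ 0.98 -2.54  0.28]
```

View pics/w1.png

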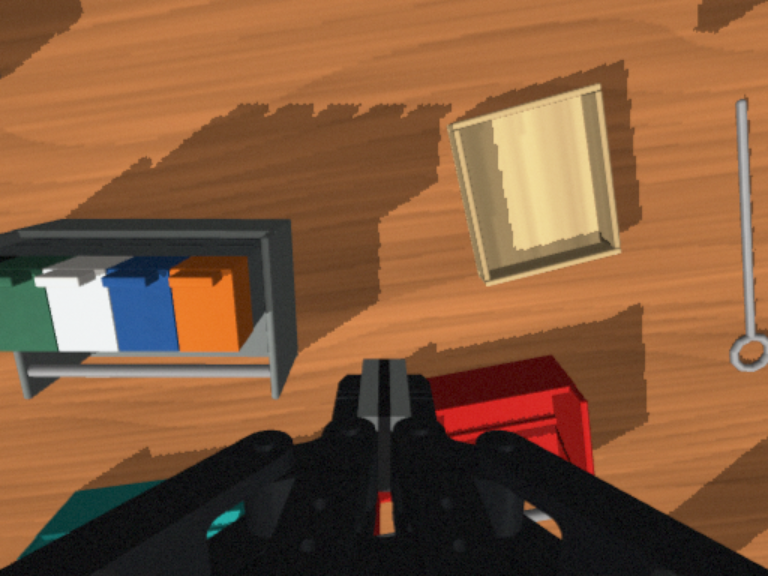

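```bash
cat > ov.py <<'E'
from h import *
import sys
def box(x0,x1,y0,y1,z0,z1):
    c=np.array([[x,y,z] for x in(x0,x1) for y in(y0,y1) for z in(z0,z1)])/1e3
    return [(c[i],c[j]) for i in range(8) for j in range(i) if bin(i^j).count("1")==1]
def ov(C,p,q,roi,f,out):
    x0,x1,y0,y1=roi
    im=cv2.resize(C["image"][y0:y1,x0:x1,::-1],None,fx=f,fy=f,interpolation=cv2.INTER_CUBIC)
    L=[(p,e) for e in box(-25,25,-89.25,-54.75,6,146)+box(19,25,-84,-60,146,162)+box(-92,32,-97,97,0,85)+[(np.array([-.071,-.097,.077]),np.array([-.071,.097,.077]))]]+[(q,e) for e in box(-65,65,-55,55,0,35)]
    for pp,e in L:
        a=((proj(C,rz(pp,e))-[x0,y0]+.5)*f-.5).round().astype(int)
        cv2.line(im,tuple(map(int,a[0])),tuple(map(int,a[1])),(255,255,0) ,1)
    cv2.imwrite(out,im)
if __name__=="__main__":
    C=pickle.load(open("pics/w1.pkl","rb"));ov(C,np.load("rack.npy"),np.load("tray.npy"),(90,450,40,280),2,"pics/w1ov.png")
E
python3 ov.py
```

```text
(no output)
```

View pics/w1ov.png

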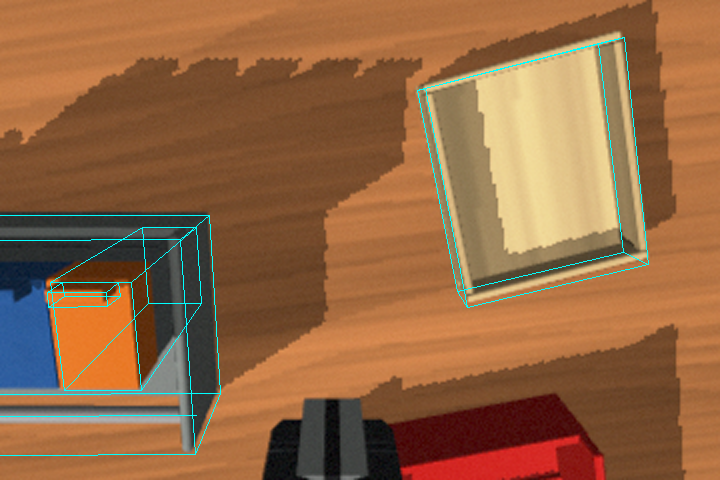

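>>> arm_command(
  plan=[
    [0.25,-0.64,0,0,0,0,0],
    [0.25,-0.64,0,0,0,0,0],
    [0.25,-0.64,0,0,0,0,0],
    [0.25,-0.64,0,0,0,0,0],
    [0,0,0.6,0,0,0,0],
    [0,0,0.6,0,0,0,0],
    [0,0,0.6,0,0,0,0],
    [0,0,0.6,0,0,0,0],
    [0,0,0.3,0,0,0,0],
    [0,0,0.28,0,0,0,0],
    [0,0,0,0,0,0,0],
  ],
)

```text
time_s: 4.05
eef_pos: [0.6123, 0.0508, 0.1509]
tcp_rot: [180.0, 0.1, -7.5]
ft_force: [-0.3, -0.5, 0.7]
finger_gap: 0.0004
```

```bash
cat > look.py <<'E'
from h import *
import sys
from workcell import env,camera
t=sys.argv[1];s=env.state();print(s["time_s"],s["eef_pos"],s["tcp_rot"],s["ft_force"].round(1),s["finger_gap"])
p=np.load("rack.npy");d=s["eef_pos"]-[p[0],p[1],0];print("rack frame",np.round([np.cos(p[2])*d[0]+np.sin(p[2])*d[1],-np.sin(p[2])*d[0]+np.cos(p[2])*d[1],d[2]],4))
rois={"side":(195,325,130,300),"top":(130,340,140,250),"wrist":(0,512,0,384)}
for n in sys.argv[2:]:
    c=camera(n);pickle.dump(c,open(f"pics/{t}_{n}.pkl","wb"));x0,x1,y0,y1=rois[n];im=c["image"][y0:y1,x0:x1,::-1];f={"side":3.5,"top":3.8,"wrist":1.5}[n]
    cv2.imwrite(f"pics/{t}_{n}.png",cv2.resize(im,None,fx=f,fy=f,interpolation=cv2.INTER_CUBIC))
E
python3 look.py a side top
```

```text
4.05 [0.61225147 0.05082858 0.15093439] [ 1.79962793e+02  1.29768752e-01 -7.47597342e+00] [-0.3 -0.5  0.7] 0.00035439548678184375
rack frame [ 0.0578 -0.0733  0.1509]
```

View pics/a_side.png

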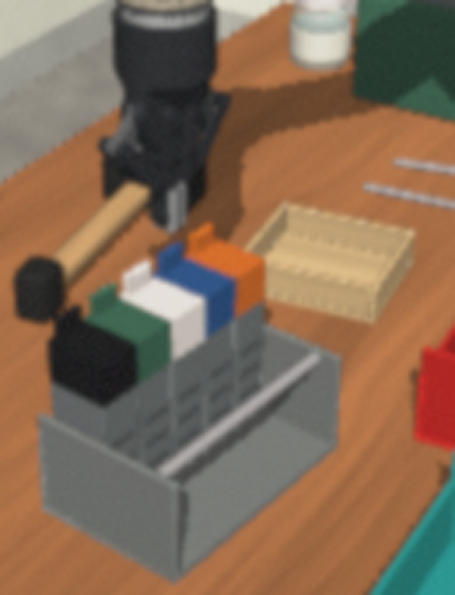

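View pics/a_top.png

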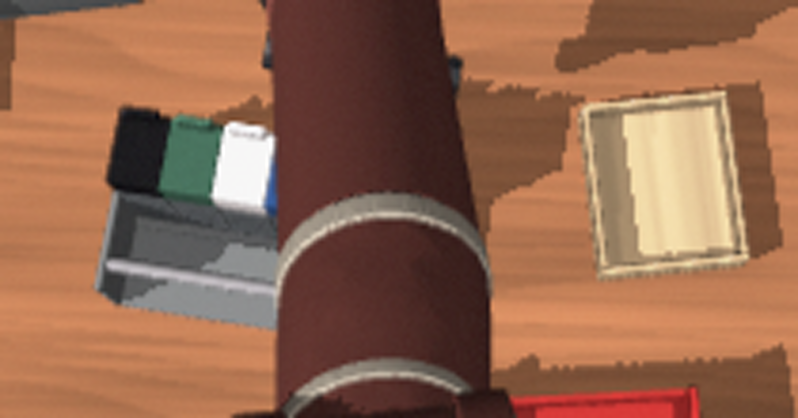

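>>> arm_command(
  plan=[
    [-0.2,0,0,0,0,0,0],
    [-0.2,0,0,0,0,0,0],
    [-0.15,0,0,0,0,0,0],
    [-0.15,0,0,0,0,0,0],
    [-0.15,0,0,0,0,0,0],
    [-0.15,0,0,0,0,0,0],
    [-0.15,0,0,0,0,0,0],
  ],
)

```text
time_s: 4.85
eef_pos: [0.5667, 0.0573, 0.1522]
tcp_rot: [-180.0, 0.0, -7.5]
ft_force: [-0.1, 0.3, 0.0]
finger_gap: -0.0
```

```bash
python3 look.py b side
```

```text
4.85 [0.56667243 0.0573005  0.15216623] [-1.79996285e+02  1.85160327e-03 -7.45868169e+00] [-0.1  0.3  0. ] -4.288309017666481e-05
rack frame [ 0.0117 -0.0728  0.1522]
```

View pics/b_side.png

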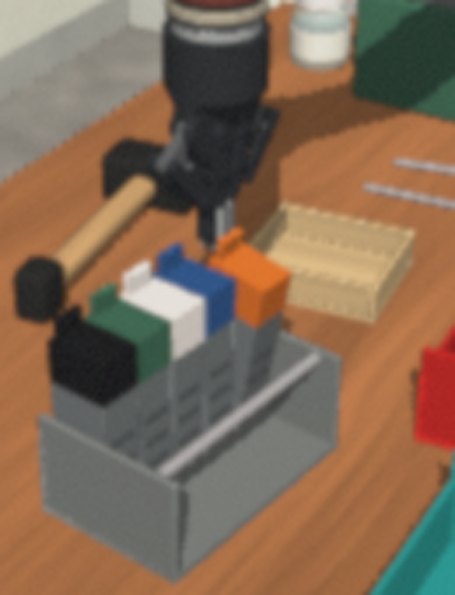

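>>> arm_command(
  plan=[
    [-0.15,0,0,0,0,0,0],
    [-0.15,0,0,0,0,0,0],
    [-0.12,0,0,0,0,0,0],
    [-0.1,0,0,0,0,0,0],
    [-0.1,0,0,0,0,0,0],
    [-0.08,0,0,0,0,0,0],
    [-0.08,0,0,0,0,0,0],
    [-0.08,0,0,0,0,0,0],
  ],
)

```text
time_s: 5.7
eef_pos: [0.5329, 0.0617, 0.1521]
tcp_rot: [-180.0, -0.0, -7.5]
ft_force: [-0.4, -0.1, 1.2]
finger_gap: 0.0002
```

```bash
python3 look.py c side
```

```text
5.7 [0.53287087 0.06171468 0.1521324 ] [-1.79996250e+02 -1.75847497e-03 -7.46038257e+00] [-0.4 -0.1  1.2] 0.00024773506914503823
rack frame [-0.0224 -0.0727  0.1521]
```

View pics/c_side.png

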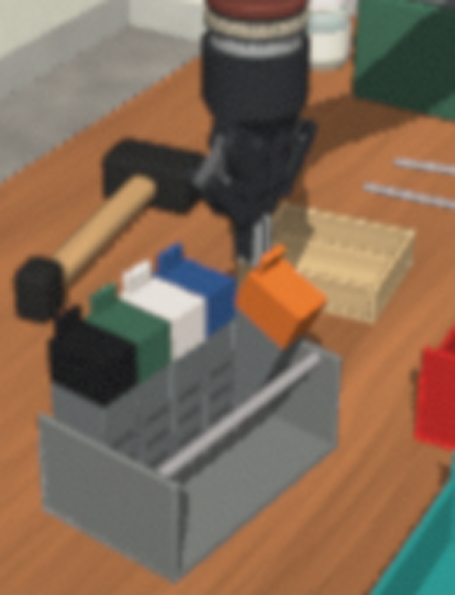

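>>> arm_command(
  plan=[
    [-0.08,0,0,0,0,0,0],
    [-0.08,0,0,0,0,0,0],
    [0,0,0,0,0,0,0],
    [0,0,0,0,0,0,0],
  ],
)

```text
time_s: 6.15
eef_pos: [0.5268, 0.0626, 0.1522]
tcp_rot: [-180.0, -0.0, -7.5]
ft_force: [-0.3, 0.6, -0.2]
finger_gap: 0.0003
```

```bash
cat > lean.py <<'E'
from h import *
import sys
from ov import box
t=sys.argv[1];th=float(sys.argv[2]);p=np.load("rack.npy");C=pickle.load(open(f"pics/{t}_side.pkl","rb"))
x0,x1,y0,y1=(195,325,130,300);f=3.5
im=cv2.resize(C["image"][y0:y1,x0:x1,::-1],None,fx=f,fy=f,interpolation=cv2.INTER_CUBIC)
M=R.from_euler("y",-th).as_matrix()
for e in box(0,50,-89.25,-54.75,0,140)+box(44,50,-84,-60,140,156):
    e=[M@a+[-.025,0,.006] for a in e]
    a=((proj(C,rz(p,e))-[x0,y0]+.5)*f-.5).round().astype(int)
    cv2.line(im,tuple(map(int,a[0])),tuple(map(int,a[1])),(255,255,0),1)
cv2.imwrite(f"pics/{t}_lean.png",im)
E
python3 look.py d side; python3 lean.py d 0.54
```

```text
6.15 [0.5267706  0.06255983 0.15217177] [-1.79994772e+02 -1.01669345e-02 -7.45105596e+00] [-0.3  0.6 -0.2] 0.00030848391506085995
rack frame [-0.0285 -0.0727  0.1522]
```

View pics/d_lean.png

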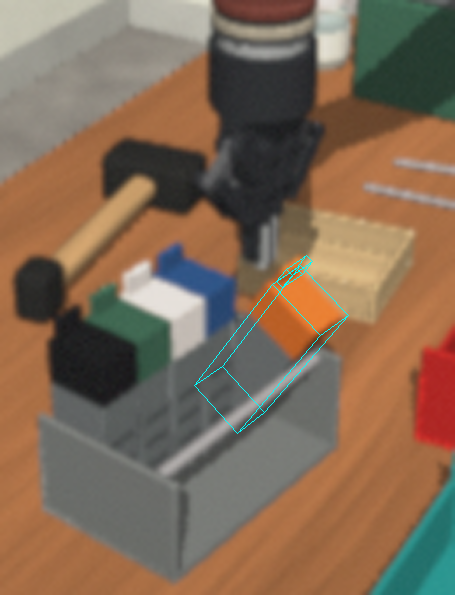

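>>> arm_command(
  plan=[
    [0.05,0,-0.2,0,0,0,0],
    [0.05,0,-0.6,0,0,0,0],
    [0,0,-0.8,0,0,0,0],
    [0,0,-0.9,0,0,0,0],
    [0,0,0,0,0.97,0,1],
    [0,0,0,0,0.97,0,1],
    [0,0,0,0,0.97,0,1],
    [0,0,0,0,0.97,0,1],
    [0,0,0,0,0.97,0,1],
    [0,0,0,0,0.97,0,1],
    [0,0,0,0,0.97,0,1],
    [0,0,0,0,0.97,0,1],
  ],
)

```text
time_s: 7.4
eef_pos: [0.5311, 0.0617, 0.2532]
tcp_rot: [-179.9, -31.3, -7.6]
ft_force: [-0.1, -0.1, -1.2]
finger_gap: 0.0854
```

```bash
python3 look.py e wrist top; python3 - <<'E'
from h import *
from workcell import env
s=env.state();print(s["joint_positions"].round(0))
a=np.rad2deg(.54);yaw=np.rad2deg(np.load("rack.npy")[2])
R1=R.from_euler("z",yaw,degrees=True)*R.from_euler("x",180,degrees=True)*R.from_euler("y",a,degrees=True)
rpy=R1.as_euler("xyz",degrees=True);print(rpy)
need(s,rack([-.096,-.0725,.175]),rpy)
E
```

```text
7.4 [0.53112334 0.06171082 0.25324547] [-179.87635715  -31.26069192   -7.57094946] [-0.1 -0.1 -1.2] 0.08537695031651278
rack frame [-0.0241 -0.073   0.2532]
[ -29.   14.   16.  124.   29.   15. -137.]
[180.         -30.93972094  -7.39940273]
turn units [0.01 0.01 0.04] shift(cur axes) [-2.47  0.    0.75] shift(target axes) [-2.47  0.01  0.75]
```

View pics/e_wrist.png

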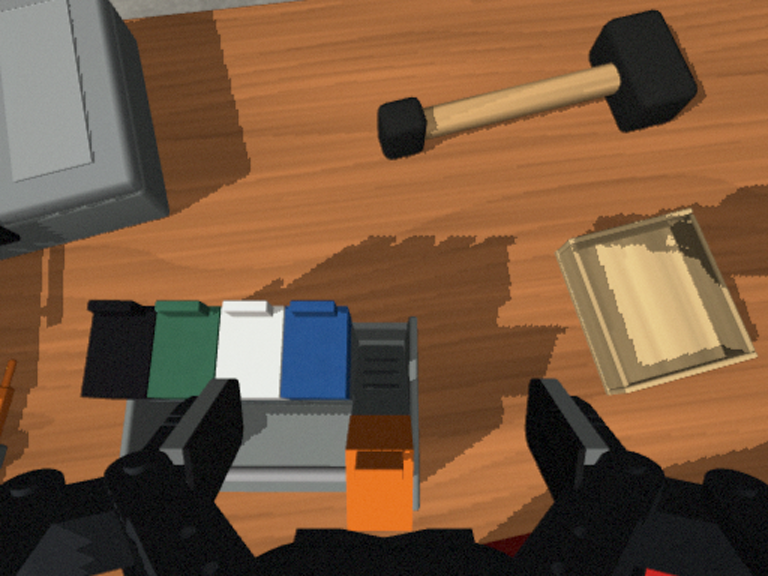

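View pics/e_top.png

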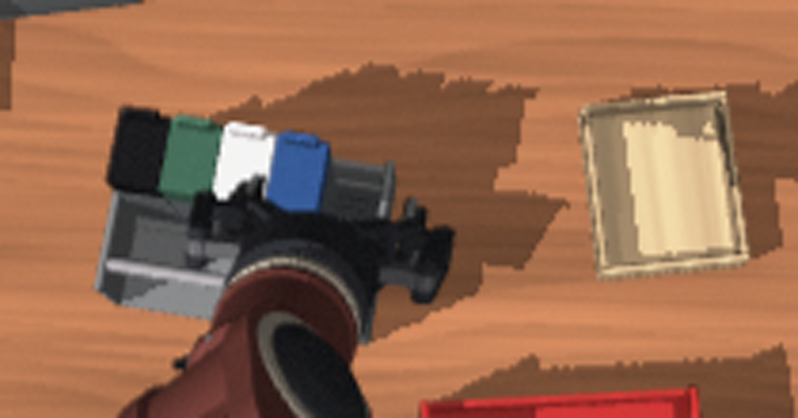

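```bash
python3 - <<'E'
from h import *
from workcell import env
C=pickle.load(open("pics/e_wrist.pkl","rb"));p=np.load("rack.npy")
def rf(w):
    d=w-[p[0],p[1],0];return np.round([np.cos(p[2])*d[0]+np.sin(p[2])*d[1],-np.sin(p[2])*d[0]+np.cos(p[2])*d[1],d[2]],4)
for px,z in(((347,530),.126),((413,530),.126),((346,450),.152),((414,450),.152),((282,397),.146),((349,398),.146),((82,396),.146),((420,510),.085)):
    print(px,rf(ray(C,(np.array(px)+.5)/1.5-.5,z)))
s=env.state();rpy=[180,-31,-7.4]
for t in([-.065,-.0725,.15],[-.055,-.0725,.106]): need(s,rack(t),rpy)
E
```

```text
(347, 530) [-0.0937 -0.0529  0.126 ]
(413, 530) [-0.0937 -0.0889  0.126 ]
(346, 450) [-0.0504 -0.0537  0.152 ]
(414, 450) [-0.0505 -0.0887  0.152 ]
(282, 397) [-0.0234 -0.0181  0.146 ]
(349, 398) [-0.024  -0.0544  0.146 ]
(82, 396) [-0.0226  0.0904  0.146 ]
(420, 510) [-0.0907 -0.0957  0.085 ]
turn units [0.01 0.02 0.04] shift(cur axes) [-2.12  0.    1.68] shift(target axes) [-2.13  0.01  1.68]
turn units [0.01 0.02 0.04] shift(cur axes) [-2.47  0.    2.76] shift(target axes) [-2.48  0.01  2.75]
```

>>> arm_command(
  plan=[
    [-0.34,-0.01,0.28,0,0,0,1],
    [-0.34,-0.01,0.28,0,0,0,1],
    [-0.34,-0.01,0.28,0,0,0,1],
    [-0.34,-0.01,0.28,0,0,0,1],
    [-0.34,-0.01,0.28,0,0,0,1],
    [-0.34,0,0.28,0,0,0.04,1],
    [0,0,0,0,0,0,1],
  ],
)

```text
time_s: 8.2
eef_pos: [0.5033, 0.0738, 0.1743]
tcp_rot: [179.6, -29.3, -7.9]
ft_force: [0.3, -0.3, -0.3]
finger_gap: 0.0856
```

```bash
python3 look.py f wrist side; python3 - <<'E'
from h import *
from workcell import env
s=env.state();print(s["joint_positions"].round(0));need(s,rack([-.052,-.071,.106]),[180,-31,-7.4])
E
```

```text
8.2 [0.50330741 0.07376378 0.17425175] [179.58004327 -29.29166601  -7.87271889] [ 0.3 -0.3 -0.3] 0.08558218476250043
rack frame [-0.0532 -0.0646  0.1743]
[ -40.   23.   29.  132.   50.    1. -163.]
turn units [ 0.16  0.41 -0.1 ] shift(cur axes) [-0.82  0.13  1.52] shift(target axes) [-0.86  0.15  1.49]
```

View pics/f_wrist.png

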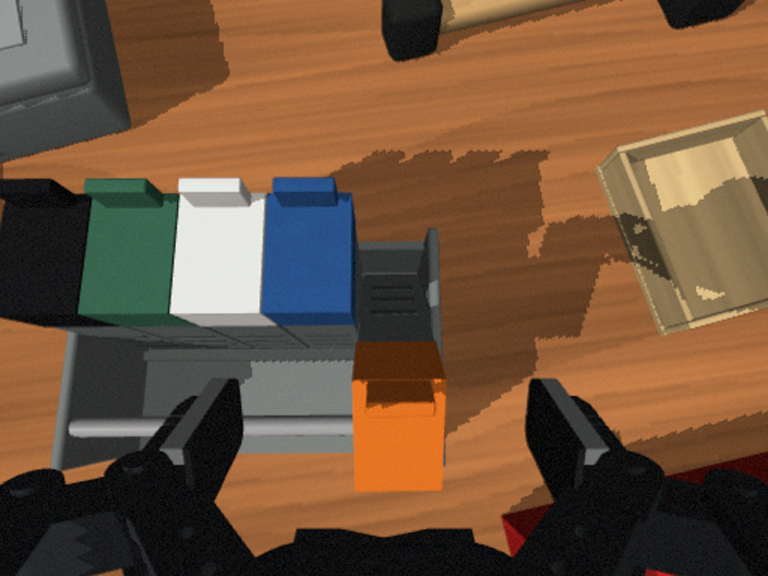

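View pics/f_side.png

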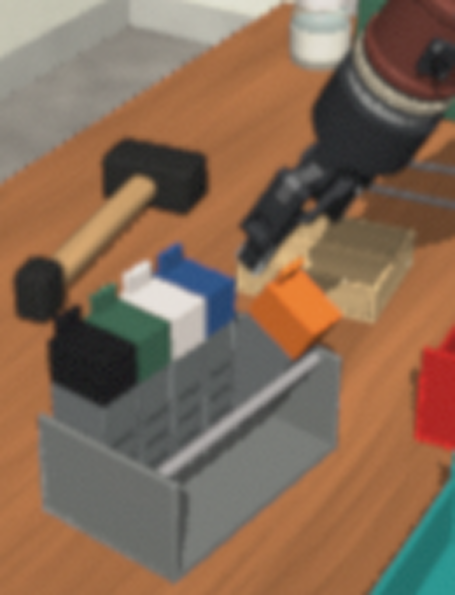

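>>> arm_command(
  plan=[
    [0,0,-0.3,0,-0.9,0,1],
    [0,0,0,0,-0.9,0,1],
    [0,0,0,0,-0.9,0,1],
    [0,0,0,0,-0.9,0,1],
    [0,0,0,0,0,0,1],
  ],
)

```text
time_s: 8.8
eef_pos: [0.5028, 0.0712, 0.1768]
tcp_rot: [179.7, -17.3, -8.4]
ft_force: [0.8, 0.0, -0.5]
finger_gap: 0.0853
```

```bash
python3 look.py g ; python3 - <<'E'
from h import *
from workcell import env
s=env.state();print(s["joint_positions"].round(0));need(s,rack([-.065,-.071,.16]),[180,-15,-7.4]);need(s,rack([-.057,-.071,.104]),[180,-15,-7.4])
E
```

```text
8.8 [0.50280702 0.07121745 0.17684768] [179.65605782 -17.28809438  -8.35132669] [ 0.8  0.  -0.5] 0.08525919073857692
rack frame [-0.0534 -0.0672  0.1768]
[  -5.   22.  -13.  122.   31.   24. -142.]
turn units [ 0.15 -0.57 -0.23] shift(cur axes) [-0.4   0.1   0.32] shift(target axes) [-0.39  0.1   0.33]
turn units [ 0.15 -0.57 -0.23] shift(cur axes) [-0.63  0.09  1.71] shift(target axes) [-0.56  0.1   1.74]
```

>>> arm_command(
  plan=[
    [-0.4,0.1,0,0.15,-0.57,-0.23,1],
    [0,0,0.33,0,0,0,1],
    [0,0,0,0,0,0,1],
  ],
)

```text
time_s: 9.1
eef_pos: [0.4867, 0.0697, 0.1569]
tcp_rot: [179.7, -14.7, -7.0]
ft_force: [-0.3, 0.6, -0.8]
finger_gap: 0.0852
```

```bash
python3 look.py g side wrist; python3 - <<'E'
from h import *
from workcell import env
s=env.state();print(s["joint_positions"].round(0));need(s,rack([-.057,-.071,.104]),[180,-15,-7.4])
E
```

```text
9.1 [0.48668486 0.06967576 0.15693302] [179.68928352 -14.73150511  -7.01983629] [-0.3  0.6 -0.8] 0.08524643727139641
rack frame [-0.0692 -0.0708  0.1569]
[  -4.   23.  -14.  124.   30.   23. -140.]
turn units [0.04 0.04 0.11] shift(cur axes) [-0.07  0.03  1.38] shift(target axes) [-0.07  0.03  1.38]
```

View pics/g_side.png

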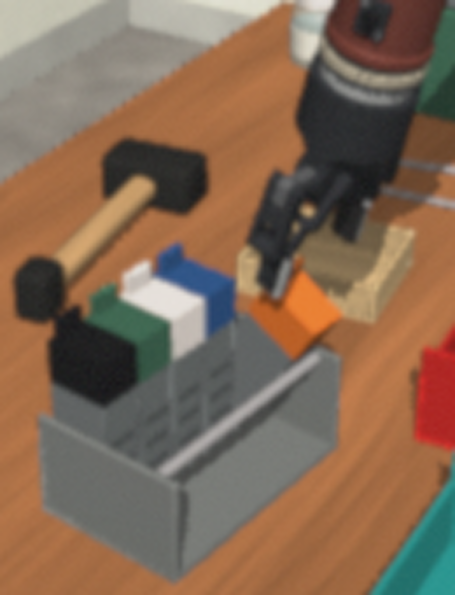

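View pics/g_wrist.png

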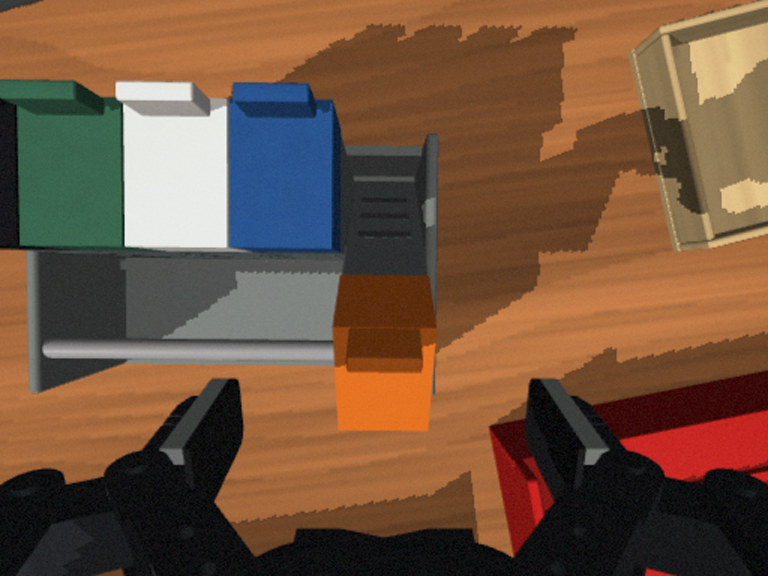

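>>> arm_command(
  plan=[
    [0,0,0.28,0.04,0.04,0.1,1],
    [-0.02,0,0.28,0,0,0,1],
    [-0.02,0,0.28,0,0,0,1],
    [-0.02,0,0.28,0,0,0,1],
    [0,0,0.26,0,0,0,1],
    [0,0,0,0,0,0,1],
  ],
)

```text
time_s: 9.8
eef_pos: [0.4994, 0.0691, 0.1032]
tcp_rot: [180.0, -14.9, -7.3]
ft_force: [-0.0, -0.9, 0.3]
finger_gap: 0.0855
```

```bash
python3 look.py i side wrist; python3 - <<'E'
from h import *
from workcell import env
s=env.state();print(s["joint_positions"].round(0));need(s,rack([-.057,-.071,.104]),[180,-15,-7.4])
E
```

```text
9.8 [0.49936615 0.06914895 0.10321493] [179.98195838 -14.92319111  -7.31288562] [-0.  -0.9  0.3] 0.08549395517375154
rack frame [-0.0566 -0.0697  0.1032]
[  -9.   29.   -6.  125.   36.   14. -146.]
turn units [-0.01  0.    0.02] shift(cur axes) [-0.02  0.04 -0.  ] shift(target axes) [-0.02  0.04 -0.  ]
```

View pics/i_wrist.png

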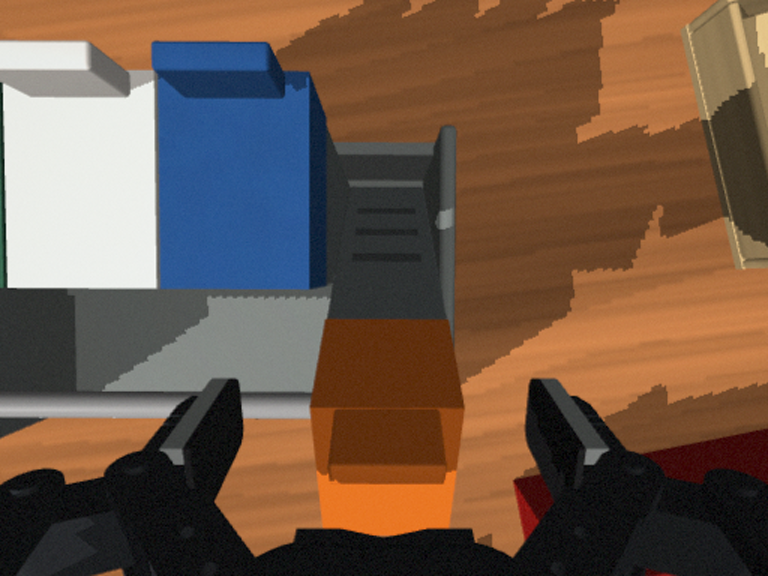

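View pics/i_side.png

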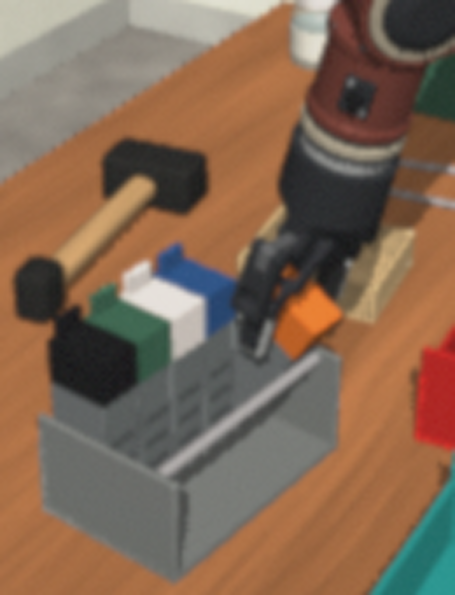

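>>> arm_command(
  plan=[
    [0,0.02,0,0,0,0,0.6],
    [0,0,0,0,0,0,0.3],
    [0,0,0,0,0,0,0],
    [0,0,0,0,0,0,0],
    [0,0,0,0,0,0,0],
    [0,0,0,0,0,0,0],
  ],
  grip_force=80,
)

```text
time_s: 10.5
eef_pos: [0.4996, 0.0679, 0.1043]
tcp_rot: [-180.0, -15.0, -7.4]
ft_force: [-2.0, -1.1, 4.7]
finger_gap: 0.0339
```

```bash
python3 look.py j wrist
```

```text
10.5 [0.49963337 0.06786185 0.10432677] [-179.97324104  -15.0164453    -7.37870174] [-2.  -1.1  4.7] 0.03388058703040097
rack frame [-0.0561 -0.0709  0.1043]
```

View pics/j_wrist.png

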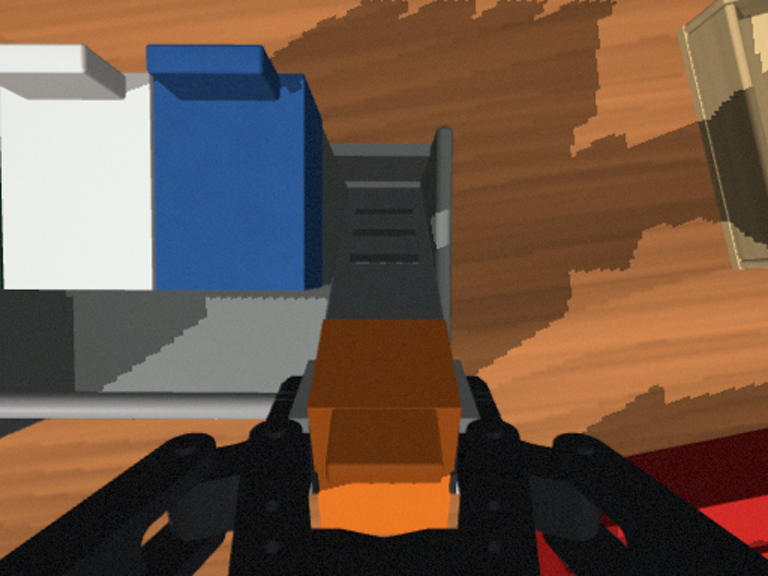

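>>> arm_command(
  plan=[
    [0.03,0,-0.1,0,0,0,0],
    [0.04,0,-0.15,0,0,0,0],
    [0.05,0,-0.2,0,0,0,0],
    [0.065,0,-0.24,0,0,0,0],
    [0.065,0,-0.24,0,0,0,0],
    [0.065,0,-0.24,0,0,0,0],
    [0.065,0,-0.24,0,0,0,0],
    [0.065,0,-0.24,0,0,0,0],
  ],
)

```text
time_s: 11.35
eef_pos: [0.4994, 0.0679, 0.1731]
tcp_rot: [-180.0, -15.0, -7.4]
ft_force: [-0.7, -0.3, -2.4]
finger_gap: 0.0337
```

```bash
python3 look.py k wrist side
```

```text
11.35 [0.49943566 0.06792825 0.17313961] [-179.96591607  -14.97067792   -7.36972027] [-0.7 -0.3 -2.4] 0.03365554701484293
rack frame [-0.0563 -0.0709  0.1731]
```

View pics/k_side.png

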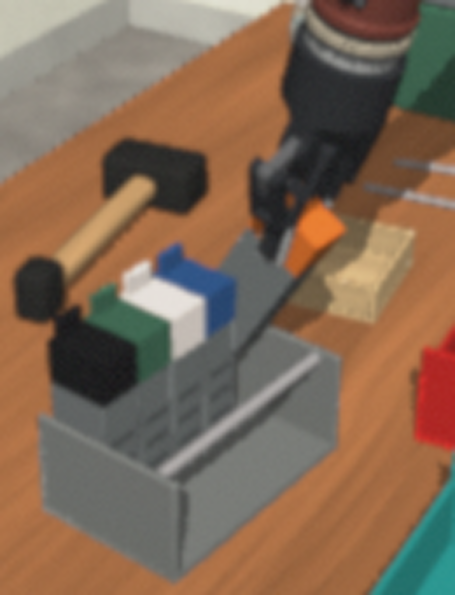

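View pics/k_wrist.png

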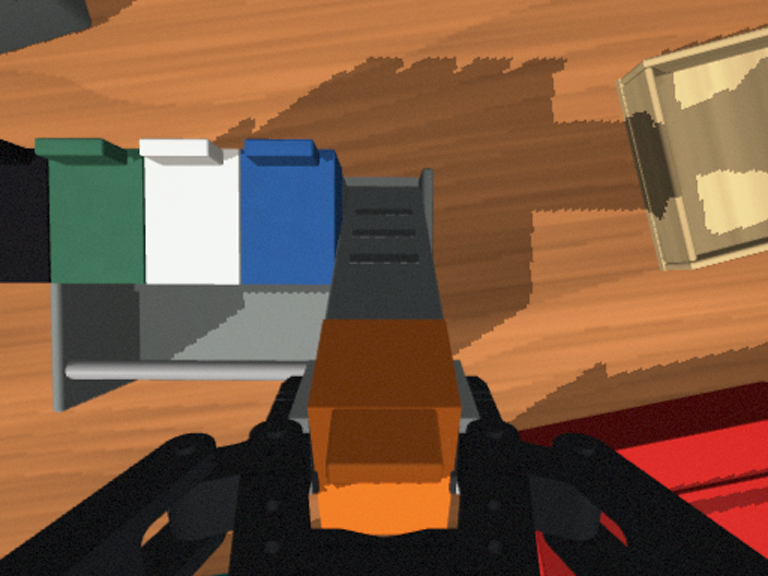

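>>> arm_command(
  plan=[
    [0.08,0,-0.3,0,0,0,0],
    [0.08,0,-0.3,0,0,0,0],
    [0.08,0,-0.3,0,0,0,0],
    [0.08,0,-0.3,0,0,0,0],
    [0.08,0,-0.3,0,0,0,0],
    [0,0.2,0,0,0,0,0],
    [0,0.4,0,0,0,0,0],
    [0,0.4,0,0,0,0,0],
    [0,0.4,0,0,0,0,0],
    [0,0.4,0,0,0,0,0],
    [0,0.4,0,0,0,0,0],
    [0,0.4,0,0,0,0,0],
  ],
)

```text
time_s: 12.65
eef_pos: [0.485, -0.0366, 0.2332]
tcp_rot: [180.0, -14.8, -7.4]
ft_force: [-0.5, 0.8, -2.6]
finger_gap: 0.0339
```

>>> arm_command(
  plan=[
    [0,0.4,0,0,-0.5,0,0],
    [0,0.4,0,0,-0.6,0,0],
    [0,0.4,0,0,-0.7,0,0],
    [0,0.4,0,0,-0.7,0,0],
    [0,0.4,0,0,-0.7,0,0],
    [0,0.4,0,0,-0.7,0,0],
    [0,0.3,0,0,-0.7,0,0],
    [0,0.2,0,0,-0.7,0,0],
    [0,0,0,0,-0.7,0,0],
    [0,0,0,0,-0.7,0,0],
    [0,0,0,0,-0.6,0,0],
    [0,0,0,0,-0.4,0,0],
  ],
)

```text
time_s: 13.85
eef_pos: [0.4712, -0.151, 0.2328]
tcp_rot: [-180.0, 16.0, -7.4]
ft_force: [-0.0, 0.2, -2.3]
finger_gap: 0.0338
```

```bash
sed -i 's/(195,325,130,300)/(195,345,110,280)/' look.py; python3 look.py l wrist side; python3 - <<'E'
from h import *
from workcell import env
s=env.state();print(s["joint_positions"].round(0))
E
```

```text
13.85 [ 0.47116761 -0.15104006  0.23282145] [-179.98056375   15.96718278   -7.38883094] [-0.   0.2 -2.3] 0.03381439052281036
rack frame [-0.0562 -0.2917  0.2328]
[ 28.  31. -22.  94.  11.  73. -95.]
```

View pics/l_side.png

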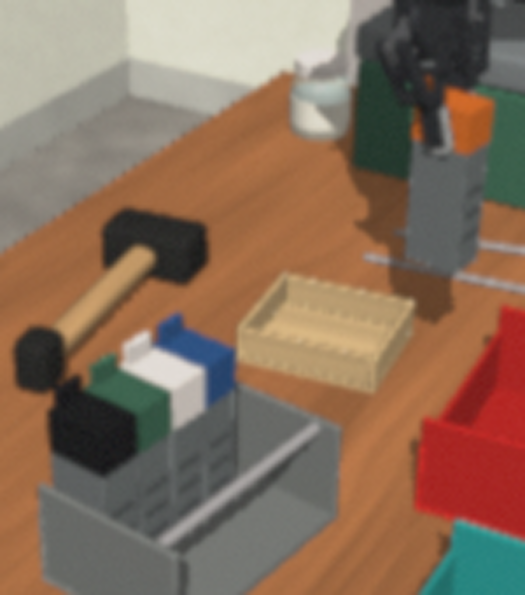

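View pics/l_wrist.png

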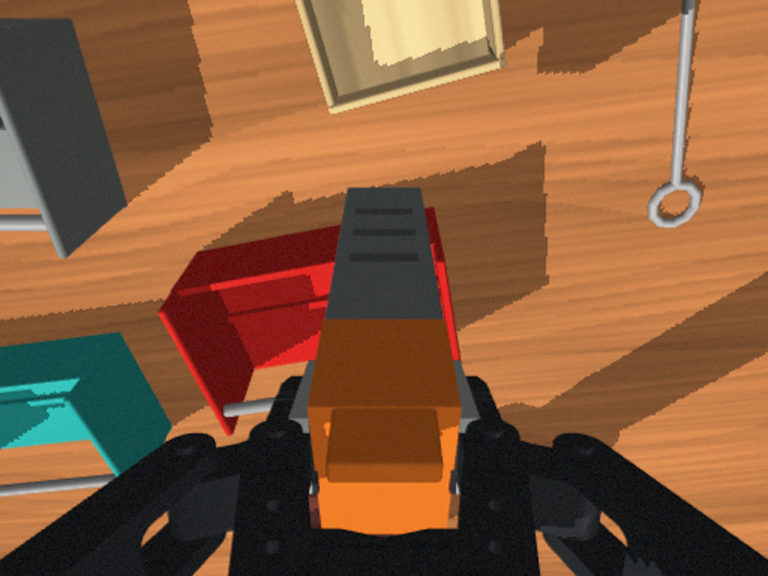

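```bash
cat > pnp.py <<'E'
from h import *
import sys
def casepose(C,pts):
    K=np.array([[C["fx"],0,C["cx"]],[0,C["fy"],C["cy"]],[0,0,1]])
    o=np.array([a for a,_ in pts],float)/1e3;i=(np.array([b for _,b in pts],float)+.5)/1.5-.5
    ok,rv,tv=cv2.solvePnP(o,i,K,None)
    e=cv2.projectPoints(o,rv,tv,K,None)[0][:,0]-i;print("res px",np.abs(e).max().round(2))
    Rc=R.from_rotvec(C["rvec"]);Ro=Rc.inv()*R.from_rotvec(rv[:,0]);to=Rc.inv().apply(tv[:,0]-C["tvec"])
    z=Ro.apply([0,0,1]);print("mid",to.round(4),"foot",(to-.07*z).round(4),"z",z.round(3),"tilt deg",np.rad2deg(np.arccos(z[2])).round(2),"yaw",np.rad2deg(np.arctan2(*Ro.apply([1,0,0])[[1,0]])).round(1))
    return to,Ro
E
cat > p1.py <<'E'
from pnp import *
C=pickle.load(open("pics/l_wrist.pkl","rb"))
pts=[((25,17.25,-70),(347,188)),((25,-17.25,-70),(420,188)),((25,17.25,36),(329,319.5)),((25,-17.25,36),(444,319.5)),((25,17.25,70),(309,407)),((25,-17.25,70),(461,407)),((25,12,86),(327,467)),((25,-12,86),(443,467)),((19,12,86),(329,482)),((19,-12,86),(442,482))]
to,Ro=casepose(C,pts)
from workcell import env
s=env.state();Rt=R.from_euler("xyz",s["tcp_rot"],degrees=True)
print("tcp",s["eef_pos"]);yaw=np.deg2rad(-7.39);ax=np.array([-np.sin(yaw),np.cos(yaw),0])
z=Ro.apply([0,0,1]);xh=np.array([np.cos(yaw),np.sin(yaw),0]);print("tilt fwd(+x) deg",np.rad2deg(np.arcsin(z@xh)),"side(+y)",np.rad2deg(np.arcsin(z@ax)))
np.savez("grip.npz",p=Rt.inv().apply(to-s["eef_pos"]),r=(Rt.inv()*Ro).as_matrix());print("mid in tool",Rt.inv().apply(to-s["eef_pos"]))
print(np.load("tray.npy"))
E
python3 p1.py
```

```text
res px 2.28
mid [ 0.474  -0.1521  0.1998] foot [ 0.4741 -0.152   0.1298] z [-0.003 -0.001  1.   ] tilt deg 0.16 yaw -7.5
tcp [ 0.47142366 -0.15086658  0.23265841]
tilt fwd(+x) deg -0.13972424968773223 side(+y) -0.07928858905204021
mid in tool [0.01157217 0.0009018  0.03088083]
[ 0.58267857 -0.16982461  0.11156869]
```

```bash
python3 - <<'E'
from h import *
from workcell import env
s=env.state();Rt=R.from_euler("xyz",s["tcp_rot"],degrees=True)
print((Rt.inv().apply([.1087,-.0178,0])/.04).round(3),(Rt.inv().apply([0,0,-.04])/.04).round(3))
E
```

```text
[ 2.647  0.092 -0.754] [0.274 0.001 0.962]
```

Moving horizontally in 7 rows of about 15 mm, then down 80 mm.

>>> arm_command(
  plan=[
    [0.2,0.013,-0.057,0,0,0,0],
    [0.4,0.013,-0.114,0,0,0,0],
    [0.45,0.013,-0.128,0,0,0,0],
    [0.45,0.013,-0.128,0,0,0,0],
    [0.45,0.013,-0.128,0,0,0,0],
    [0.4,0.013,-0.114,0,0,0,0],
    [0.3,0.013,-0.085,0,0,0,0],
    [0.08,0,0.29,0,0,0,0],
    [0.11,0,0.385,0,0,0,0],
    [0.11,0,0.385,0,0,0,0],
    [0.11,0,0.385,0,0,0,0],
    [0,0,0,0,0,0,0],
  ],
)

```text
time_s: 15.15
eef_pos: [0.5775, -0.168, 0.1712]
tcp_rot: [-180.0, 16.2, -7.3]
ft_force: [-0.8, 0.3, -2.6]
finger_gap: 0.0338
```

```bash
cat > carry.py <<'E'
from h import *
from workcell import env
s=env.state();g=np.load("grip.npz");Rt=R.from_euler("xyz",s["tcp_rot"],degrees=True)
Ro=Rt*R.from_matrix(g["r"]);m=s["eef_pos"]+Rt.apply(g["p"]);f=m-.07*Ro.apply([0,0,1]);q=np.load("tray.npy")
d=f[:2]-q[:2];print("foot",f.round(4),"tilt",Ro.apply([0,0,1]).round(4),"in tray",np.round([np.cos(q[2])*d[0]+np.sin(q[2])*d[1],-np.sin(q[2])*d[0]+np.cos(q[2])*d[1]],4),"F",s["ft_force"].round(1))
E
python3 look.py m wrist side; python3 carry.py
```

```text
15.15 [ 0.57750998 -0.16799359  0.17119992] [-179.9662183    16.21829054   -7.34261137] [-0.8  0.3 -2.6] 0.03384922147867549
rack frame [ 0.0515 -0.2948  0.1712]
foot [ 0.5823 -0.1692  0.0711] tilt [-2.8e-03 -9.0e-04  1.0e+00] in tray [-0.0003  0.0007] F [ 0.2  0.4 -1.7]
```

View pics/m_side.png

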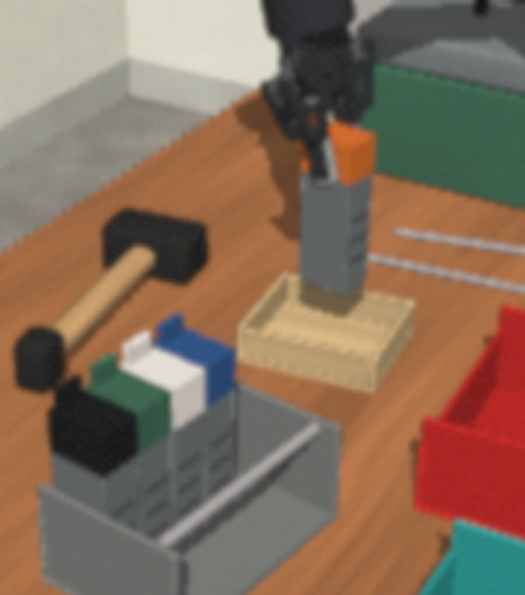

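View pics/m_wrist.png

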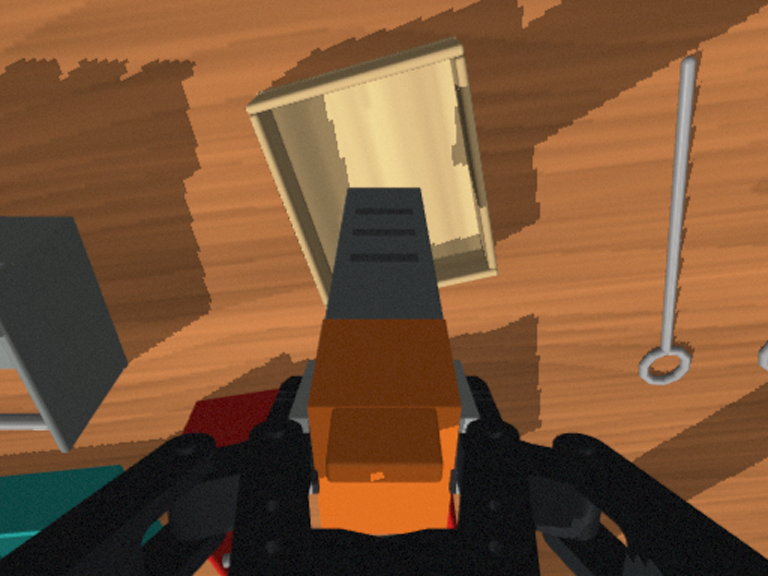

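>>> arm_command(
  plan=[
    [0.07,0,0.24,0,0,0,0],
    [0.08,0,0.29,0,0,0,0],
    [0.08,0,0.29,0,0,0,0],
    [0.08,0,0.29,0,0,0,0],
    [0.055,0,0.19,0,0,0,0],
    [0.04,0,0.14,0,0,0,0],
    [0,0,0,0,0,0,0],
  ],
)

```text
time_s: 15.95
eef_pos: [0.5796, -0.1677, 0.1134]
tcp_rot: [-180.0, 15.9, -7.3]
ft_force: [0.1, -0.1, -2.8]
finger_gap: 0.0336
```

```bash
python3 carry.py; python3 look.py n side wrist
```

```text
foot [ 0.5823 -0.1689  0.0105] tilt [-0.0022 -0.0012  1.    ] in tray [-0.0003  0.001 ] F [ 0.1 -0.1 -2.8]
15.95 [ 0.57959037 -0.16774949  0.11337643] [-179.95390665   15.93392212   -7.33557784] [ 0.1 -0.1 -2.8] 0.033555848067543866
rack frame [ 0.0535 -0.2943  0.1134]
```

View pics/n_side.png

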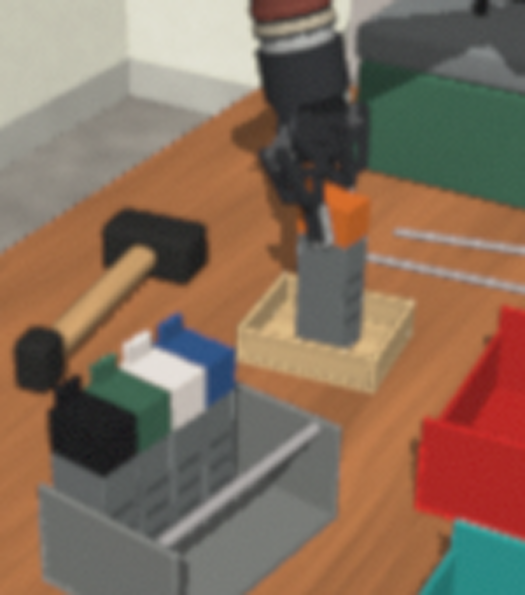

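View pics/n_wrist.png

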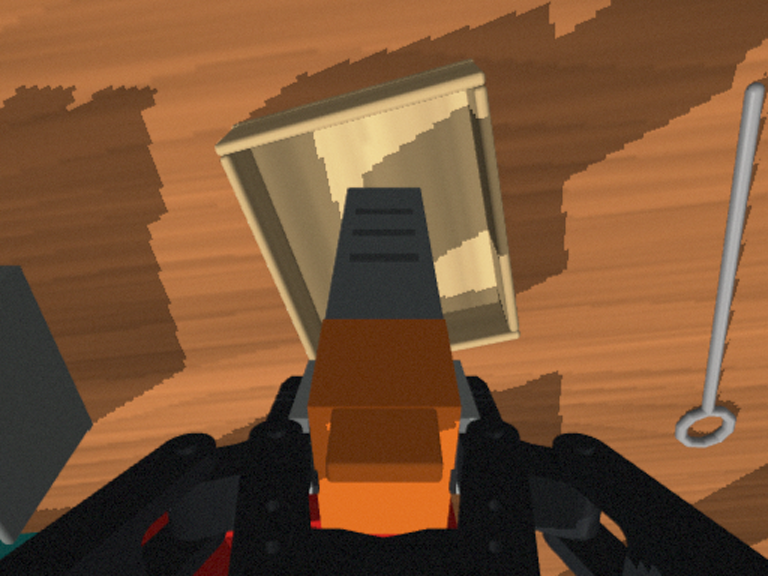

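Inside the tray. Lowering the rest slowly, about 1.2 mm per row.

>>> arm_command(
  plan=[
    [0.01,0,0.03,0,0,0,0],
    [0.01,0,0.03,0,0,0,0],
    [0.01,0,0.03,0,0,0,0],
    [0,0,0,0,0,0,0],
  ],
)

```text
time_s: 16.45
eef_pos: [0.5802, -0.1679, 0.1106]
tcp_rot: [-180.0, 15.8, -7.3]
ft_force: [0.1, -0.3, -1.8]
finger_gap: 0.034
```

>>> arm_command(
  plan=[
    [0.01,0,0.03,0,0,0,0],
    [0,0,0,0,0,0,0],
  ],
)

```text
time_s: 16.65
eef_pos: [0.5803, -0.1679, 0.1093]
tcp_rot: [-180.0, 15.8, -7.3]
ft_force: [0.9, -0.2, -1.8]
finger_gap: 0.0339
```

```bash
python3 carry.py
```

```text
foot [ 0.5831 -0.169   0.0064] tilt [-3.8e-03 -8.0e-04  1.0e+00] in tray [0.0005 0.0007] F [ 0.9 -0.2 -1.8]
```

>>> arm_command(
  plan=[
    [0.005,0,0.025,0,0,0,0],
    [0,0,0,0,0,0,0],
  ],
)

```text
time_s: 16.85
eef_pos: [0.5802, -0.1678, 0.1083]
tcp_rot: [-180.0, 15.8, -7.3]
ft_force: [-0.2, -0.1, -1.7]
finger_gap: 0.0337
```

>>> arm_command(
  plan=[
    [0.005,0,0.025,0,0,0,0],
    [0,0,0,0,0,0,0],
  ],
)

```text
time_s: 17.05
eef_pos: [0.5804, -0.1678, 0.1075]
tcp_rot: [-180.0, 15.8, -7.3]
ft_force: [0.3, -0.5, -1.3]
finger_gap: 0.0336
```

>>> arm_command(
  plan=[
    [0.005,0,0.025,0,0,0,0],
    [0,0,0,0,0,0,0],
  ],
)

```text
time_s: 17.25
eef_pos: [0.5805, -0.1678, 0.1075]
tcp_rot: [-180.0, 15.8, -7.3]
ft_force: [0.1, -0.2, 4.1]
finger_gap: 0.0332
```

```bash
python3 carry.py
```

```text
foot [ 0.5834 -0.169   0.0046] tilt [-4.9e-03 -5.0e-04  1.0e+00] in tray [0.0008 0.0008] F [ 0.1 -0.2  4.1]
```

>>> arm_command(
  plan=[
    [0,0,0,0,0,0,0.45],
    [0,0,0,0,0,0,0.55],
    [0,0,0,0,0,0,0.7],
    [0,0,0,0,0,0,0.9],
    [0,0,0,0,0,0,1],
    [0,0,0,0,0,0,1],
  ],
)

```text
time_s: 17.85
eef_pos: [0.5801, -0.1678, 0.1063]
tcp_rot: [-180.0, 15.8, -7.3]
ft_force: [0.0, 0.2, 0.3]
finger_gap: 0.0855
```

```bash
python3 look.py o side wrist
```

```text
17.85 [ 0.58012894 -0.16780725  0.1062914 ] [-179.96369457   15.82546894   -7.34136586] [0.  0.2 0.3] 0.0855305814504262
rack frame [ 0.0541 -0.2943  0.1063]
```

View pics/o_wrist.png

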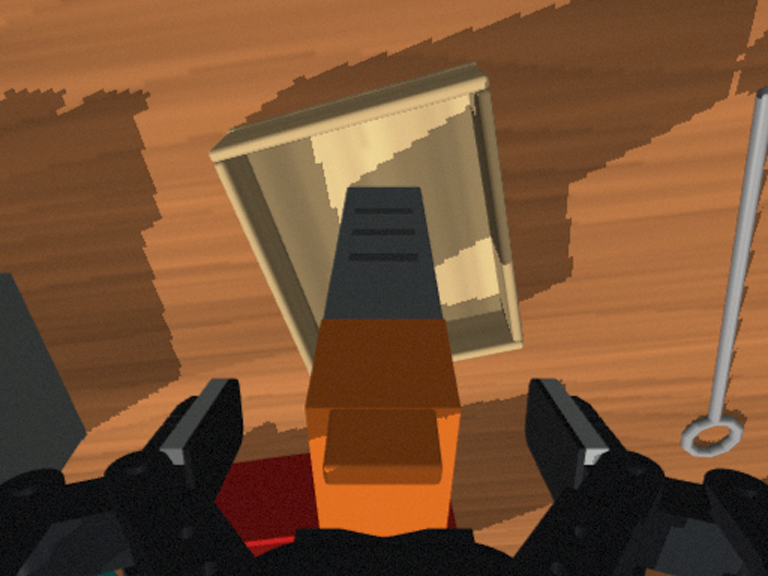

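>>> arm_command(
  plan=[
    [0,0,-0.15,0,0,0,1],
    [0,0,-0.3,0,0,0,1],
    [0,0,-0.4,0,0,0,1],
    [0,0,-0.5,0,0,0,1],
    [0,0,-0.6,0,0,0,1],
    [0,0,-0.6,0,0,0,1],
    [0,0,-0.6,0,0,0,1],
    [0,0,0,0,0,0,1],
  ],
)

```text
time_s: 18.75
eef_pos: [0.6171, -0.1721, 0.2322]
tcp_rot: [-180.0, 15.3, -7.3]
ft_force: [0.4, -0.4, 0.4]
finger_gap: 0.0852
```

```bash
python3 look.py q side wrist top
```

```text
18.75 [ 0.61711989 -0.17213865  0.2322425 ] [-179.95857189   15.26309408   -7.34977992] [ 0.4 -0.4  0.4] 0.08518202830321832
rack frame [ 0.0913 -0.2938  0.2322]
```

View pics/q_wrist.png

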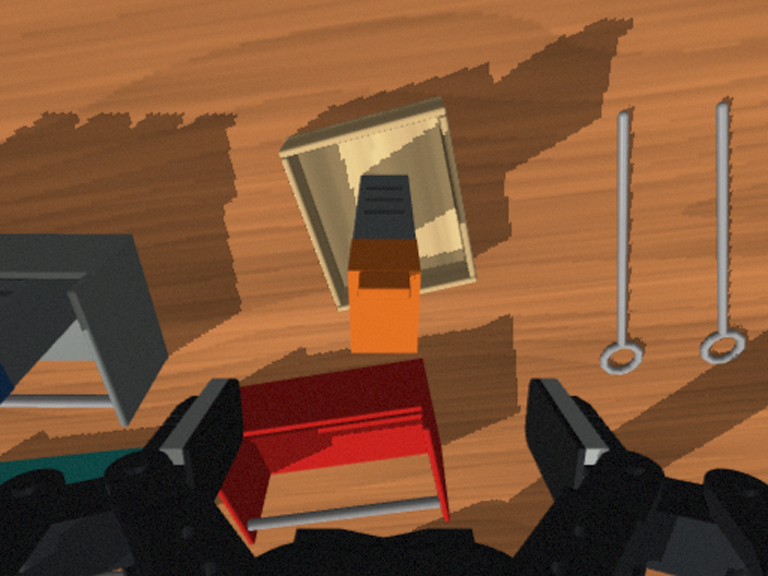

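View pics/q_side.png

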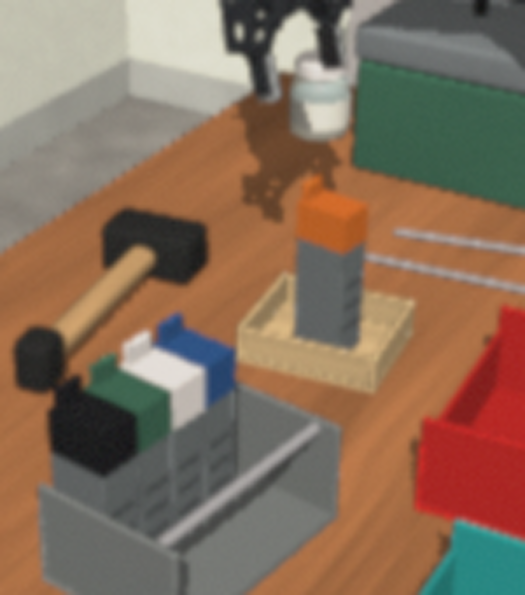

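View pics/q_top.png

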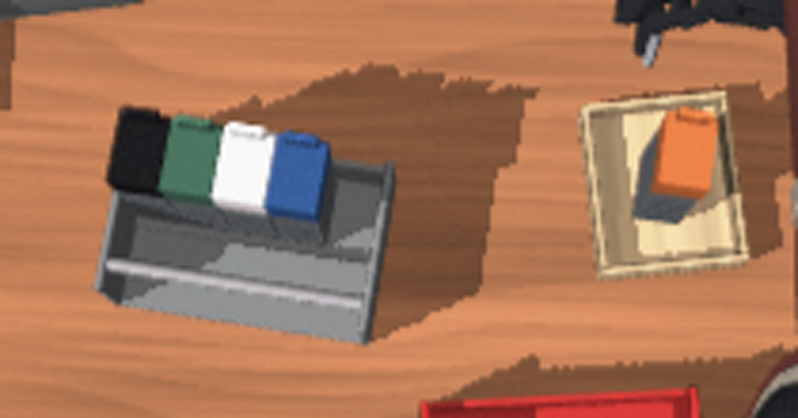

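```bash
python3 - <<'E'
from pnp import *
C=pickle.load(open("pics/q_wrist.pkl","rb"))
to,Ro=casepose(C,[((25,17.25,-70),(361,176)),((25,-17.25,-70),(408,176)),((25,17.25,36),(355.5,238)),((25,-17.25,36),(415,238)),((25,17.25,70),(349.5,271)),((25,-17.25,70),(420,271)),((-25,17.25,70),(351,353)),((-25,-17.25,70),(418,353))])
print("tray",np.load("tray.npy"))
for a,b in(("a_top","q_top"),):
    A=pickle.load(open(f"pics/{a}.pkl","rb"))["image"];
T0=pickle.load(open("pics/top.pkl","rb"))["image"].astype(int);T1=pickle.load(open("pics/q_top.pkl","rb"))["image"].astype(int)
d=np.abs(T0-T1).max(2)
for n,(x0,x1,y0,y1) in {"mallet":(230,340,95,140),"pegs":(70,125,165,250),"skewers":(355,415,170,265),"4cases":(157,213,165,205)}.items(): print(n,(d[y0:y1,x0:x1]>40).mean().round(4))
E
```

```text
res px 1.83
mid [ 0.5847 -0.1689  0.0766] foot [ 0.5839 -0.1688  0.0066] z [ 0.011 -0.002  1.   ] tilt deg 0.66 yaw -7.5
tray [ 0.58267857 -0.16982461  0.11156869]
mallet 0.1483
pegs 0.0
skewers 0.6968
4cases 0.0
```

```bash
python3 - <<'E'
from h import *
T0=pickle.load(open("pics/side.pkl","rb"))["image"].astype(int);T1=pickle.load(open("pics/q_side.pkl","rb"))["image"].astype(int)
d=np.abs(T0-T1).max(2)
for n,(x0,x1,y0,y1) in {"mallet":(198,256,168,222),"skewers":(296,380,172,200),"4cases":(207,262,195,245)}.items(): print(n,(d[y0:y1,x0:x1]>40).mean().round(4))
from workcell import order
print(order.finish_job())
E
```

```text
mallet 0.0013
skewers 0.0557
4cases 0.0029
the job is handed in; nothing more can be done
None
```

I tipped the orange case onto the rack's front bar by its tab and let it settle there with the fingers clear. I then gripped its upper end, lifted it out and set it upright in the plywood tray. I released it and backed away, and handed the job in after about 19 s of robot time. The hand-in returned no verdict.

**Orange case:** the last wrist picture puts its foot about 1.5 mm from the tray centre in x and y, tilted about 0.7° (limit 0.08 rad, about 4.6°). The foot reads 6.6 mm high, against a 5 mm floor. That is within the roughly 2 mm measuring error.

**Other objects:**
- **Four cases:** unchanged in the top view, and nearly so in the side view (0.3% of pixels changed).
- **Pegs:** unchanged in the top view.
- **Mallet:** unchanged in the side view (0.1% of pixels). In the top view about 15% of its pixels changed, probably from the arm and its shadow.
- **Skewers:** not confirmed. About 6% of pixels changed in the side view and 70% in the top view. I put that down to the arm, its shadow and the moved case without checking each cause. The pictures show them lying as before, and the arm did not work near them.

**Problem on the way:** gripping at the case's full 31° lean ran the arm into its joint limits, with joints 6 and 7 at the ends of their range. I gripped with the tool tilted 15° instead and made up the difference when turning the case upright.

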